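# Fill the table caddy for dinner

## Task

Fill the table caddy for dinner: stand the bottle stopper, cap disc down, in the smaller round socket, the salt shaker in the larger round socket, the pepper mill in the shallow crumb dish and the sauce bottle in the tall steel sleeve, each upright and right down on the bottom. Set them in gently and knock nothing over. The herb jar and the soap pump do not go to the table: leave them standing where they are.

Things in the scene. Friction and masses are not known exactly. Their poses are not given: they have to be found in the camera images.
- salt_shaker: Salt shaker: glass cylinder 44 mm across up to 74 mm, domed grey cap 34 mm across with holes, 90 mm tall in all, 0.1 kg. Stands upright; origin at the centre of its underside, z up.
- pepper_mill: Turned wooden pepper mill, 58 mm across at foot, waist narrower to the eye but 58 mm solid up to 122 mm; round head 49 mm across from 123 to 159 mm (best grip, it does not turn), small knob up to 170 mm; 0.18 kg. Origin at the centre of its underside, z up.
- sauce_bottle: Tall dark sauce bottle, 204 mm tall, 0.3 kg, 58 mm across up to 105 mm; above that its solid shape tapers evenly to 28 mm across at the cap's top (41 mm at a height of 160 mm, where it can be gripped from above), though its neck looks slimmer. Origin at the centre of its underside, z up.
- bottle_stopper: Bottle stopper: wooden cap disc 36 mm across and 16 mm high standing on the surface, cork 22 mm across above it up to 37 mm (grip the cork); 12 g. Origin at the centre of the disc's underside, z up.
- herb_jar: Look-alike that stays: straight glass spice jar with a wide flat screw cap, 44 mm across, 105 mm tall, loose. Origin at the centre of its underside. A similar jar beside the toaster, a low egg timer (59 mm across, 52 mm tall) at the counter's front edge, keys and a wooden box at the right are bystanders and stay too.
- soap_pump: Look-alike that stays: clear dish-soap bottle with a pump head and spout, footprint 34 x 43 mm, 197 mm tall, 61 mm long over the spout, loose. Origin on its underside near the centre.
- stopper_socket: Insert fixed in the caddy (dark wooden tray 206 mm square, rim 26 mm high, four inserts two by two, 94 mm apart): light wooden block, 92 mm square, 22 mm high, with the smaller round hole, 46 mm wide, 12 mm deep, 3 mm chamfer. Origin under the hole, at the centre of its underside (8 mm above the counter); hole floor at z = 10 mm in its frame. Low things in first gives a gripper room.
- salt_socket: Insert of the caddy, fixed: 92 mm square light wooden block 32 mm high with the larger round hole, 58 mm wide, 22 mm deep (3 mm chamfer). Origin at the centre of its underside (8 mm above the counter), under the hole; hole floor at z = 10 mm in its frame.
- mill_dish: Insert of the caddy, fixed: shallow white round crumb dish, about 80 mm wide inside and 88 mm outside, rim 22 mm high, on a 92 mm square wooden plate. Origin at the centre of the plate's underside (8 mm above the counter); dish floor at z = 14 mm in its frame. The nearest cupboard's door handle hangs 0.52 to 0.62 m up at x = 0.63, y = -0.04 m.
- bottle_sleeve: Insert of the caddy, fixed: upright steel sleeve, 74 mm wide inside and 80 mm outside, rim 65 mm high, on a 92 mm square wooden plate. Origin at the centre of the plate's underside (8 mm above the counter); sleeve floor at z = 13 mm in its frame. Wall cupboards with bow handles hang from 0.45 m up above the back of the counter (x over 0.62 m): travel with tall things low and close to the robot.

How it is judged:
By the outcome, as a careful person would: the job done as asked, in the order asked, and still so for the second after the job is handed in, with the robot touching nothing.
It also fails if it takes over 115 s, if anything falls off the work surface, if the arm or the gripper's body presses on something with over 40 N, if the wrist force passes 120 N, or if a joint passes its speed limit or range.

## Robot

A 6-joint arm with a two-finger parallel gripper is mounted at the origin on a cart in front of the work surface, level with it; the furniture and walls round the work are solid. World frame = base frame: x ahead of the robot, y to its left, z up, the work surface at z = 0. Lengths are in m, angles in rad, forces in N, time in s.
With the tool pointing down it reaches from about 0.35 to 0.725 m from the base axis. Payload 4.3 kg.
Tool frame: the origin (TCP) lies where the fingers leave the gripper's body, on its centre line; the fingertips stand 73 mm ahead of it and the grasp point (between the pads) lies 54 mm ahead of it (ctrl.grip_depth is the distance from the TCP to the grasp point, in m); z points along the fingers, y is the line along which they close (so a half turn about z gives the same grasp; the last joint's range is limited). The gripper opens to 85 mm and grips with 20 to 120 N. Pads are 22 mm wide; open, the fingers measure 114 mm over their backs; the gripper's body (76 mm by 85 mm) begins 54 mm behind the grasp point. The pads swing forward as they close: fully open they stand 13 mm farther back than shut.
Start: joints at [1.21, 0.377, 0.081, 1.274, 0, 1.46], TCP at [0.143, 0.557, 0.304] pointing down, gripper open.
Joint ranges: [-2.72, 2.72], [-0.84, 1.66], [-1.02, 1.22], [-1.77, 2.12], [-1.37, 1.28], [-3.14, 3.14]. Speed limits (rad/s): [2.57, 2.57, 3.14, 3.14, 3.14, 3.14].

## Interface

Orientations are given as a 3x3 rotation matrix whose columns are the frame's x, y, z axes.
In Python, from bench import ctrl, vision, hand_in gives the robot as it stands (ctrl), with the cameras (vision) and the job as plain functions.
- The arm moves only by the shell command python3 jog.py, which reads ROWS from standard input. ROWS is a JSON object with one list for each field, all of the same length, 1 to 5, a row being the entries at one place: tx, ty, tz (the shift in normalised numbers (1 is 0.3 m)), rx, ry, rz (a rotation vector in parts of the range, where 1.0 means 4 rad), jaw (the opening from 0.0 (shut) to 1.0 (fully open)); each row is the pose to reach, as a shift and turn from the pose commanded when the command began, along the tool's axes at that moment; what a row does not reach only later rows make up. A row lasts 1/10 s, in which the tool goes at most 0.05 m and 0.15 rad, less where a joint would pass 70% of its speed; a pose out of reach is approached as far as the arm can. The fingers move at their own pace and stop on an object; the grip force is fixed at half the most. Time passes only in rows, so rows that do not move let the fingers close. It prints the time, the measured TCP pose, the force, the opening and the grip force at its end. Shift and turn numbers lie between -1 and 1, and a call with a number outside is refused. Input that does not fit is refused with a message, and nothing moves.
- ctrl.state(): the state, without advancing time (a new reading comes with each control period).
- vision.capture(name): name is "side" or "top" or "wrist"; returns the picture (480x640x3 uint8, red, green, blue); there is no depth.
- vision.get_calibration(name): a dict with "fx", "fy", "cx", "cy" (pixels), "k1" (the pictures are not rectified: a ray, as slopes to the right and down, at radius r is drawn at 1 + k1 r^2 times it, then the intrinsics apply), "rvec" (rotation vector, rad) and "tvec" (3), from world to camera coordinates, as OpenCV has them; the wrist camera has in their place "hand_eye" (4x4, takes a point from camera to tool coordinates, whose origin is the TCP and whose axes are the flange's). Camera axes: x right, y down, z forward; pixel columns grow to the right and rows downward; lengths in m; the calibration is good to about 2 mm. A picture is of the moment at which its call begins: read the wrist's pose just before it. get_calibration takes no time and is no camera call.
- hand_in(): hands the job in; it is judged then, once.
The state is a dict: "time_s": time; "joint_positions": joint angles; "dq": joint speeds; "tau": joint torques, N m; "ee_pos": TCP position; "eef_rot": TCP orientation; "force": force on the tool from outside, world axes, zero at the start; "wrist_torque": the same for the moment, N m; "gripper_width": opening from 0.0 (shut) to 1.0 (fully open); "finger_force": force on a finger pad.
Only numpy, scipy, OpenCV 4.12 (cv2) and the standard library are available. Lean on these libraries where they do the work, as an engineer would, in place of code of your own. Each camera call takes 0.05 s, during which the arm holds its last target. There are 200 camera calls.

## Working session

There is one attempt and no reset: what is moved stays moved. The work goes in short steps, Python scripts to look and compute and a shell command to move; the robot and the scene stay as the last step left them, time stands still between calls to the robot, and variables do not carry over. Pictures are saved under pics/ and viewed, at most 14 in all, crops included, and the job is handed in when it is done.

```bash
ls; mkdir -p pics; python3 - <<'E'
from bench import ctrl, vision, hand_in
import cv2
for n in("side","top","wrist"):
    s=ctrl.state(); im=vision.capture(n); cv2.imwrite(f"pics/{n}0.png",im[:,:,::-1]); print(n,vision.get_calibration(n))
print(s)
E
```

```text
bench.py
jog.py
pics
side {'fx': 557.5338406291054, 'fy': 557.5338406291054, 'cx': 321.12951411454776, 'cy': 244.6836468589117, 'k1': -0.11382020763115114, 'rvec': array([ 2.2087293 , -0.75419178,  0.31971436]), 'tvec': array([-0.46054648,  0.16876598,  0.97499656])}
top {'fx': 569.0545564151153, 'fy': 569.0545564151153, 'cx': 331.39148609368027, 'cy': 236.07655894441626, 'k1': -0.1178550265715758, 'rvec': array([ 2.21082097, -1.96621471,  0.23026278]), 'tvec': array([-0.16626739,  0.45415503,  1.07998359])}
wrist {'fx': 409.2787920157722, 'fy': 409.2787920157722, 'cx': 322.61949442443, 'cy': 241.4436533763911, 'k1': -0.07716090753721618, 'hand_eye': array([[ 4.87049772e-04, -9.52173624e-01, -3.05557119e-01,
         7.83483911e-02],
       [ 9.99999013e-01,  6.11404413e-05,  1.40344620e-03,
         1.10567838e-04],
       [-1.31764255e-03, -3.05557501e-01,  9.52172714e-01,
        -7.03887000e-02],
       [ 0.00000000e+00,  0.00000000e+00,  0.00000000e+00,
         1.00000000e+00]])}
{'time_s': 0.1, 'joint_positions': array([ 1.20970651e+00,  3.77996548e-01,  7.97927037e-02,  1.27437290e+00,
       -4.45489083e-05,  1.46054277e+00]), 'dq': array([ 8.06969033e-04, -4.94488570e-04,  2.90313399e-03,  8.43974372e-05,
       -1.76348330e-03,  4.29788642e-04]), 'tau': array([ 9.67810120e-04, -4.64692712e+01,  2.70582819e+01,  1.20202769e-02,
       -1.56428946e-04,  8.20335799e-06]), 'ee_pos': array([0.14254754, 0.5566027 , 0.30306329]), 'eef_rot': array([[-9.68705155e-01,  2.48213572e-01, -5.87333946e-04],
       [ 2.48214221e-01,  9.68703708e-01, -1.68133935e-03],
       [ 1.51621326e-04, -1.77450673e-03, -9.99998414e-01]]), 'force': array([0.08016855, 0.04849029, 0.78011979]), 'wrist_torque': array([ 0.0317492 , -0.01906006,  0.01265104]), 'finger_force': 0.0, 'gripper_width': 1.0031987975687566}
```

View pics/side0.png

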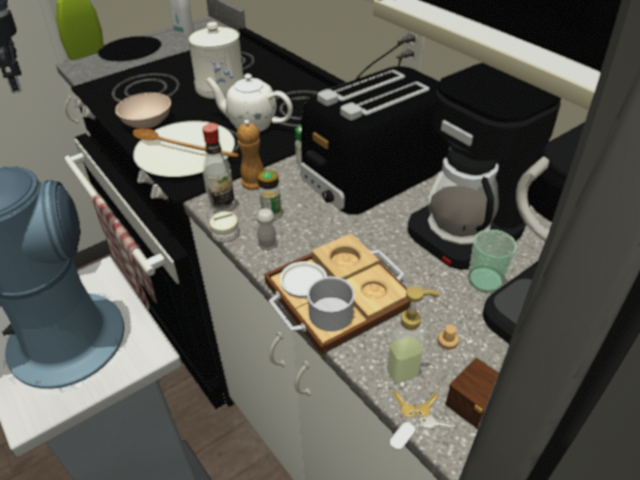

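View pics/top0.png

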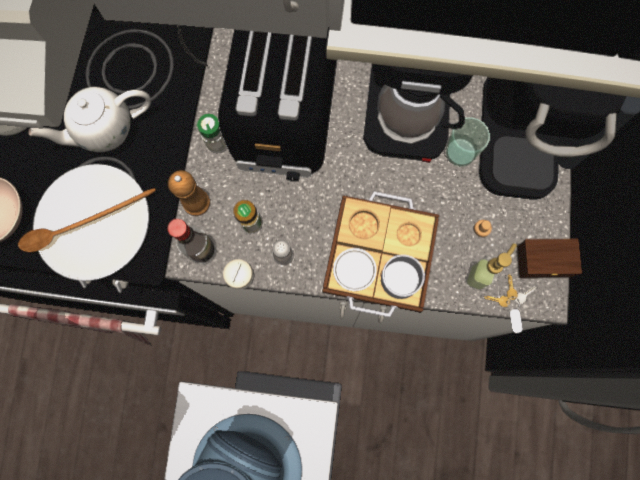

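```bash
cat > h.py <<'E'
import numpy as np, cv2
from bench import ctrl, vision, hand_in
def cam(n,s=None):
    c=vision.get_calibration(n); K=np.array([[c["fx"],0,c["cx"]],[0,c["fy"],c["cy"]],[0,0,1.]]); d=np.array([c["k1"],0,0,0])
    if n=="wrist":
        T=np.eye(4); T[:3,:3]=s["eef_rot"]; T[:3,3]=s["ee_pos"]; T=T@c["hand_eye"]
        return K,d,T[:3,:3],T[:3,3]
    R=cv2.Rodrigues(c["rvec"])[0]; return K,d,R.T,-R.T@c["tvec"]
def ray(C,uv):
    K,d,R,o=C; p=cv2.undistortPointsIter(np.array([[uv]],float),K,d,None,None,(3,100,1e-10))[0,0]
    v=R@np.array([*p,1]); return o,v/np.linalg.norm(v)
def plane(C,uv,z): o,v=ray(C,uv); return o+v*(z-o[2])/v[2]
def tri(rays):
    A=sum(np.eye(3)-np.outer(v,v) for o,v in rays); b=sum((np.eye(3)-np.outer(v,v))@o for o,v in rays)
    p=np.linalg.solve(A,b); return p,max(np.linalg.norm(np.cross(v,p-o)) for o,v in rays)
def proj(C,p):
    K,d,R,o=C; return cv2.projectPoints(np.array([p],float),cv2.Rodrigues(R.T)[0],-R.T@o,K,d)[0].ravel()
E
python3 - <<'E'
import cv2
t=cv2.imread("pics/top0.png");s=cv2.imread("pics/side0.png")
cv2.imwrite("pics/tc.png",cv2.resize(t[165:325,160:560],None,fx=2,fy=2,interpolation=2))
cv2.imwrite("pics/sc.png",cv2.resize(s[110:400,190:510],None,fx=2,fy=2,interpolation=2))
E
```

```text
(no output)
```

View pics/tc.png

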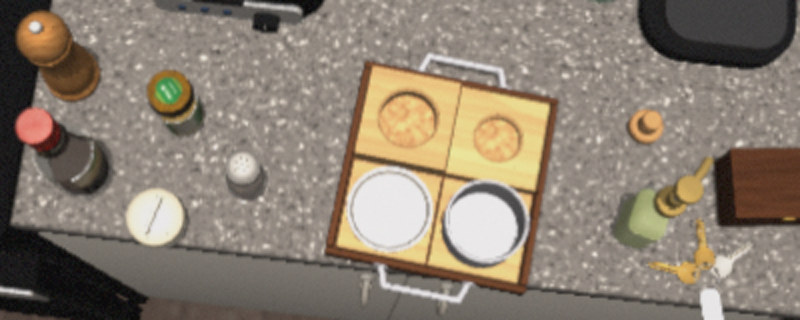

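View pics/sc.png

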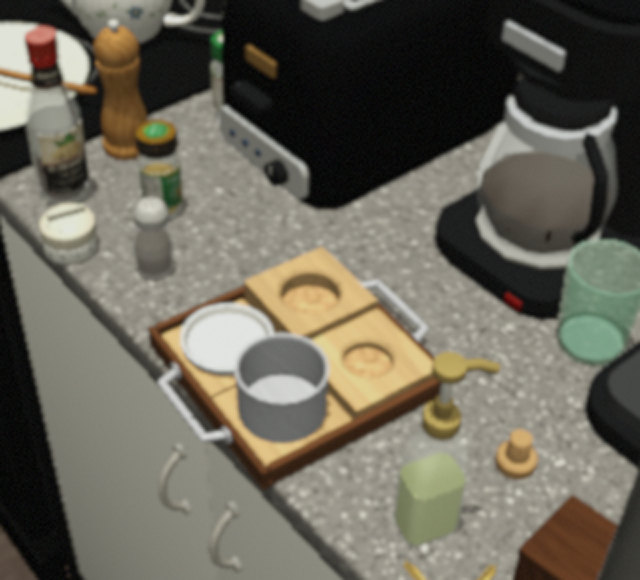

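```bash
python3 - <<'E'
from h import *
T=cam("top");S=cam("side")
P=dict(mill=((36,27),(111,24)),sauce=((34,124),(42,33)),herb=((168,91),(155,130)),salt=((242,165),(151,205)),cork=((652,121),(520,437)),
salthole=((408,119),(311,293)),stophole=((497,138),(367,358)),dish=((390,208),(228,338)),sleeve=((486,222),(283,365)),pump=((687,190),(449,367)),spout=((708,162),(496,368)),timer=((157,212),(68,222)))
for k,(a,b) in P.items():
    p,e=tri([ray(T,(159.75+a[0]/2,164.75+a[1]/2)),ray(S,(189.75+b[0]/2,109.75+b[1]/2))]); print(k,p.round(4),round(e,4),"r",np.hypot(*p[:2]).round(3))
for k,uv in dict(tl=(368,63),tr=(555,100),br=(523,290),bl=(329,252)).items(): print("tray",k,plane(T,(160+uv[0]/2,165+uv[1]/2),.034).round(4))
E
```

```text
mill [0.5166 0.1799 0.1688] 0.0026 r 0.547
sauce [0.4196 0.1526 0.2055] 0.0001 r 0.447
herb [0.4876 0.0597 0.1077] 0.001 r 0.491
salt [ 0.4288 -0.0188  0.087 ] 0.0004 r 0.429
cork [ 0.5323 -0.4217  0.041 ] 0.0004 r 0.679
salthole [ 0.5059 -0.174   0.0386] 0.0001 r 0.535
stophole [ 0.498  -0.2661  0.0306] 0.0009 r 0.565
dish [ 0.4139 -0.1656  0.0286] 0.0009 r 0.446
sleeve [ 0.4038 -0.2585  0.0769] 0.0008 r 0.479
pump [ 0.4297 -0.4176  0.1941] 0.0004 r 0.599
spout [ 0.4582 -0.4365  0.1898] 0.0001 r 0.633
timer [0.3792 0.0661 0.0358] 0.0029 r 0.385
tray tl [ 0.5613 -0.1276  0.034 ]
tray tr [ 0.5446 -0.3227  0.034 ]
tray br [ 0.3467 -0.3058  0.034 ]
tray bl [ 0.3622 -0.1111  0.034 ]
```

Careful with the scale: shifts go in shares of 0.3 m and turns go in shares of 4 rad. That gives: 0.7 rad is 0.175.

```bash
echo '{"tx":[0,0,0,0,0],"ty":[0,0,0,0,0],"tz":[0,0,0,0,0],"rx":[0,0,0,0,0],"ry":[0,0,0,0,0],"rz":[0.035,0.07,0.105,0.14,0.175],"jaw":[1,1,1,1,1]}' | python3 jog.py
echo '{"tx":[0,0,0,0,0],"ty":[0,0,0,0,0],"tz":[0,0,0,0,0],"rx":[0,0,0,0,0],"ry":[0,0,0,0,0],"rz":[0.035,0.07,0.105,0.14,0.155],"jaw":[1,1,1,1,1]}' | python3 jog.py
```

```text
time_s: 0.65
ee_pos: [0.1426, 0.5568, 0.3035]
eef_rot: [[-0.576, 0.817, -0.0], [0.817, 0.576, -0.001], [-0.0, -0.001, -1.0]]
force: [0.5, 0.8, 0.0]
gripper_width: 1.003
finger_force: 0.0
time_s: 1.15
ee_pos: [0.1426, 0.5568, 0.3035]
eef_rot: [[0.004, 1.0, -0.0], [1.0, -0.004, -0.001], [-0.001, -0.0, -1.0]]
force: [0.1, 0.3, 0.2]
gripper_width: 0.999
finger_force: 0.0
```

Converted, -0.215 m is -0.7167, 0.127 m is 0.4233.

```bash
echo '{"tx":[-0.1433,-0.2867,-0.43,-0.5733,-0.7167],"ty":[0.0833,0.1667,0.25,0.3333,0.4233],"tz":[0,0,0,0,0],"rx":[0,0,0,0,0],"ry":[0,0,0,0,0],"rz":[0,0,0,0,0],"jaw":[1,1,1,1,1]}' | python3 jog.py
echo '{"tx":[-0.1467,-0.2933,-0.44,-0.5867,-0.7333],"ty":[0.06,0.12,0.18,0.24,0.3],"tz":[0,0,0,0,0],"rx":[0,0,0,0,0],"ry":[0,0,0,0,0],"rz":[0,0,0,0,0],"jaw":[1,1,1,1,1]}' | python3 jog.py
echo '{"tx":[-0.16,-0.32,-0.48,-0.64,-0.8],"ty":[0.0333,0.0667,0.1,0.1333,0.1667],"tz":[0,0,0,0,0],"rx":[0,0,0,0,0],"ry":[0,0,0,0,0],"rz":[0,0,0,0,0],"jaw":[1,1,1,1,1]}' | python3 jog.py
echo '{"tx":[-0.14,-0.28,-0.42,-0.56,-0.7],"ty":[0.0733,0.1467,0.22,0.2933,0.3667],"tz":[0,0,0,0,0],"rx":[0,0,0,0,0],"ry":[0,0,0,0,0],"rz":[0,0,0,0,0],"jaw":[1,1,0.6,0.6,0.6]}' | python3 jog.py 
python3 - <<'E'
from h import *
for n in("wrist","side","top"):
    s=ctrl.state(); cv2.imwrite(f"pics/{n}1.png",vision.capture(n)[:,:,::-1]); print(s["ee_pos"],s["joint_positions"].round(2),s["eef_rot"].round(4).tolist())
a=cv2.imread("pics/side1.png");b=cv2.imread("pics/wrist1.png");t=cv2.imread("pics/top1.png")
cv2.imwrite("pics/m1.png",np.vstack([np.hstack([cv2.resize(a,(400,300)),cv2.resize(t,(400,300))]),np.hstack([cv2.resize(b,(400,300)),np.zeros((300,400,3),np.uint8)])]))
E
```

```text
time_s: 1.65
ee_pos: [0.2695, 0.3408, 0.3037]
eef_rot: [[-0.001, 1.0, -0.0], [1.0, 0.001, -0.0], [-0.0, -0.0, -1.0]]
force: [0.9, 0.3, -0.3]
gripper_width: 1.004
finger_force: 0.0
time_s: 2.15
ee_pos: [0.3594, 0.1209, 0.3039]
eef_rot: [[-0.0, 1.0, 0.0], [1.0, 0.0, 0.0], [0.0, 0.0, -1.0]]
force: [1.0, 0.5, 0.1]
gripper_width: 0.998
finger_force: 0.0
time_s: 2.65
ee_pos: [0.4091, -0.1194, 0.3038]
eef_rot: [[0.001, 1.0, 0.0], [1.0, -0.001, 0.0], [0.0, 0.0, -1.0]]
force: [1.0, 0.9, -0.4]
gripper_width: 1.002
finger_force: 0.0
time_s: 3.15
ee_pos: [0.5197, -0.3291, 0.3034]
eef_rot: [[0.0, 1.0, -0.0], [1.0, -0.0, 0.001], [0.001, -0.0, -1.0]]
force: [0.7, 0.4, 0.7]
gripper_width: 0.6
finger_force: 0.0
[ 0.51971299 -0.32906513  0.30340607] [-0.67  0.46  0.21  1.32  0.    0.9 ] [[0.0004, 1.0, -0.0002], [1.0, -0.0004, 0.0005], [0.0005, -0.0002, -1.0]]
[ 0.52234283 -0.33562684  0.30076712] [-0.67  0.47  0.22  1.32 -0.    0.9 ] [[0.0042, 1.0, 0.0003], [1.0, -0.0042, -0.0034], [-0.0034, 0.0003, -1.0]]
[ 0.52084203 -0.33228261  0.30076169] [-0.67  0.47  0.21  1.32 -0.    0.9 ] [[0.004, 1.0, -0.0012], [1.0, -0.004, -0.0003], [-0.0003, -0.0012, -1.0]]
```

View pics/m1.png

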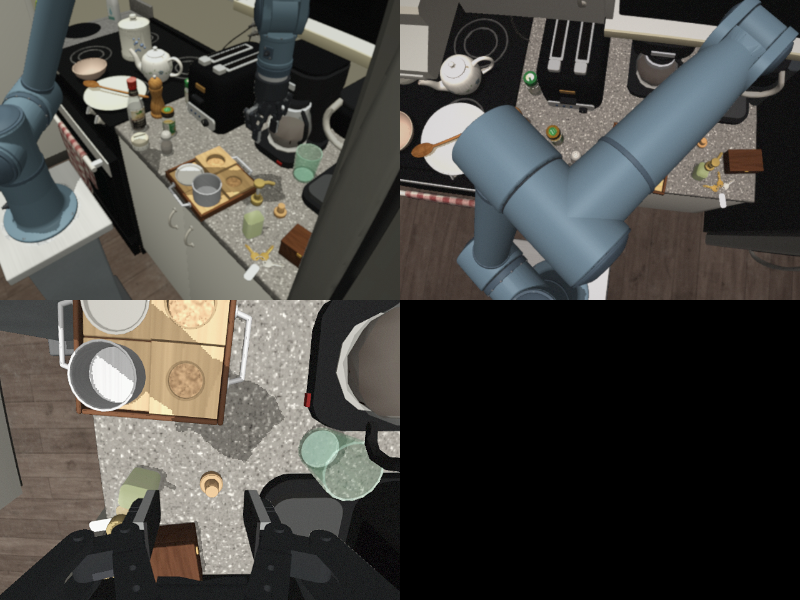

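View pics/wrist1.png

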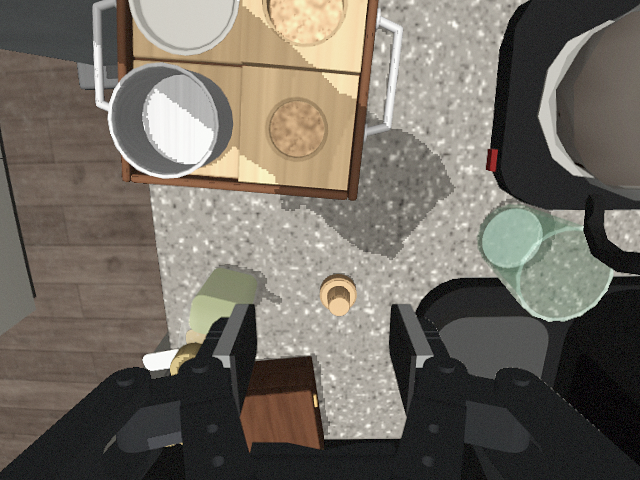

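```bash
python3 - <<'E'
from h import *
R=np.array([[0.0004,1,-.0002],[1,-.0004,.0005],[.0005,-.0002,-1]])
s=dict(eef_rot=R,ee_pos=np.array([0.51971299,-0.32906513,0.30340607])); W=cam("wrist",s);T=cam("top");S=cam("side")
im=cv2.imread("pics/wrist1.png")[262:330,310:370]; print(im[:,29,:].tolist()[::4])
for k,uv,z in(("cork",(339,306),.037),("disc",(338.5,293),.016),("hole",(297.5,128),.03),("salthole",(305,5),.04),("sleeve",(165,119),.073),("dish",(183,5),.03)): print(k,plane(W,uv,z).round(4))
print(tri([ray(W,(339,306)),ray(T,(159.75+326,164.75+60.5)),ray(S,(189.75+260,109.75+218.5))]))
for z,p in((0,(.4297,-.4176)),(0.08,(.4297,-.4176))): print(proj(W,[*p,z]))
cv2.imwrite("pics/c2.png",cv2.resize(cv2.imread("pics/wrist1.png")[80:330,180:380],None,fx=2.4,fy=2.4,interpolation=2))
E
```

```text
[[155, 166, 169], [163, 172, 177], [167, 173, 180], [58, 81, 102], [120, 161, 194], [163, 206, 240], [59, 81, 102], [63, 91, 111], [70, 98, 123], [159, 203, 236], [160, 205, 238], [158, 204, 238], [161, 207, 239], [161, 207, 241], [164, 172, 177], [219, 227, 231], [185, 193, 197]]
cork [ 0.5346 -0.42    0.037 ]
disc [ 0.5349 -0.4168  0.016 ]
hole [ 0.4992 -0.2634  0.03  ]
salthole [ 0.5066 -0.1736  0.04  ]
sleeve [ 0.4067 -0.2546  0.073 ]
dish [ 0.4123 -0.1696  0.03  ]
(array([ 0.53398786, -0.42091778,  0.03786389]), np.float64(0.0018653471416842356))
[232.56815084 286.76108037]
[212.24426558 326.81508173]
```

View pics/c2.png

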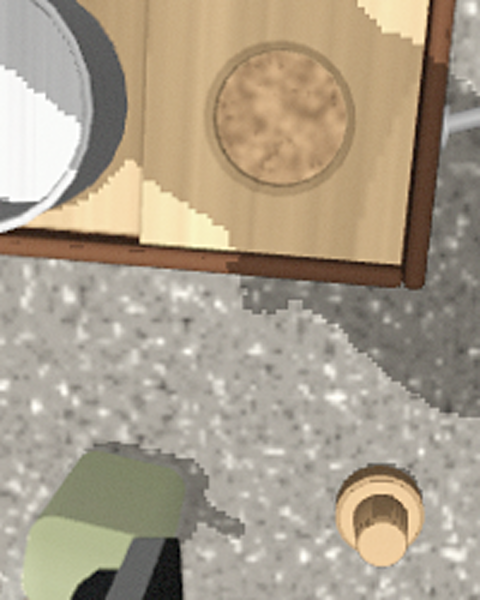

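Converted, 0.13 m is 0.4333, 0.05 m is 0.1667.

```bash
echo '{"tx":[-0.1533,-0.3067,-0.3067,-0.3067,-0.3067],"ty":[0.0233,0.048,0.048,0.048,0.048],"tz":[0,0,0.1667,0.3333,0.4333],"rx":[0,0,0,0,0],"ry":[0,0,0,0,0],"rz":[0,0,0,0,0],"jaw":[0.5,0.5,0.5,0.5,0.5]}' | python3 jog.py
echo '{"tx":[0,0,0],"ty":[0,0,0],"tz":[0.1,0.1667,0.1667],"rx":[0,0,0],"ry":[0,0,0],"rz":[0,0,0],"jaw":[0.5,0.5,0.5]}' | python3 jog.py
python3 - <<'E'
from h import *
s=ctrl.state(); cv2.imwrite("pics/wrist2.png",vision.capture("wrist")[220:480,140:540,::-1]); print(s["ee_pos"])
E
```

```text
time_s: 3.8
ee_pos: [0.5322, -0.4173, 0.1701]
eef_rot: [[-0.0, 1.0, -0.003], [1.0, 0.0, 0.004], [0.004, -0.003, -1.0]]
force: [-0.7, 0.5, -0.7]
gripper_width: 0.496
finger_force: 0.0
time_s: 4.1
ee_pos: [0.5315, -0.4161, 0.1204]
eef_rot: [[-0.001, 1.0, -0.006], [1.0, 0.001, 0.006], [0.006, -0.006, -1.0]]
force: [-1.0, 0.6, -0.1]
gripper_width: 0.503
finger_force: 0.0
[ 0.53145899 -0.41609676  0.12037181]
```

View pics/wrist2.png

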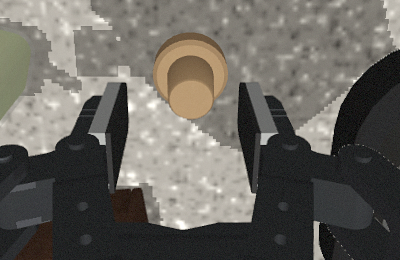

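Converted, -0.004 m is -0.0133, 0.0025 m is 0.0083.

```bash
python3 - <<'E'
from h import *
s=ctrl.state();print(s["ee_pos"],s["eef_rot"].round(4).tolist(),s["joint_positions"].round(3)); W=cam("wrist",s)
print(plane(W,(330.5,319),.037),plane(W,(331,291),.016))
E
echo '{"tx":[-0.0133,-0.0133],"ty":[0.0083,0.0083],"tz":[0,0],"rx":[0,0],"ry":[0,0],"rz":[0,0],"jaw":[0.5,0.5]}' | python3 jog.py
```

```text
[ 0.53249222 -0.41718498  0.12268271] [[-0.0008, 1.0, -0.0031], [1.0, 0.0008, 0.0032], [0.0032, -0.0031, -1.0]] [-0.758  0.682  0.107  1.     0.     0.812]
[ 0.53574122 -0.42310714  0.037     ] [ 0.53625718 -0.41957394  0.016     ]
time_s: 4.35
ee_pos: [0.5375, -0.4245, 0.1263]
eef_rot: [[-0.0, 1.0, 0.003], [1.0, 0.0, -0.003], [-0.003, 0.003, -1.0]]
force: [0.0, -0.6, -0.1]
gripper_width: 0.502
finger_force: 0.0
```

```bash
echo '{"tx":[0,0,0,0],"ty":[0,0,0,0],"tz":[0,0,0,0],"rx":[0,0,0,0],"ry":[0,0,0,0],"rz":[0,0,0,0],"jaw":[0.5,0.5,0.5,0.5]}' | python3 jog.py
python3 - <<'E'
from h import *
s=ctrl.state();im=vision.capture("wrist");cv2.imwrite("pics/wrist3.png",im[:,:,::-1]);print(s["ee_pos"],s["dq"].round(3))
h=cv2.cvtColor(im,cv2.COLOR_RGB2HSV);m=((h[...,0]>8)&(h[...,0]<22)&(h[...,1]>80)&(h[...,2]>60)).astype(np.uint8)*255
m[:230]=0;m[:,:270]=0;m[:,400:]=0
n,l,st,c=cv2.connectedComponentsWithStats(m);i=1+st[1:,4].argmax();print(st[i],c[i])
for t in(150,200,225): 
  b=((l==i)&(h[...,2]>t)).astype(np.uint8); print(t,cv2.boundingRect(b))
E
```

```text
time_s: 4.75
ee_pos: [0.5362, -0.4233, 0.124]
eef_rot: [[0.0, 1.0, 0.0], [1.0, -0.0, -0.0], [-0.0, 0.0, -1.0]]
force: [0.1, -0.1, -0.3]
gripper_width: 0.5
finger_force: 0.0
[ 0.53621135 -0.42333187  0.12402508] [ 0.     0.003 -0.004 -0.002 -0.002  0.001]
[ 282  235   74   84 4719] [318.66030939 274.92180547]
150 (282, 241, 74, 78)
200 (0, 0, 0, 0)
225 (0, 0, 0, 0)
```

```bash
python3 - <<'E'
from h import *
s=ctrl.state();W=cam("wrist",s)
for y in(.428-.854,-.42,-.4215): 
  print(y,proj(W,[.5355,y,.037]),proj(W,[.5355,y-.011,.037]),proj(W,[.5355,y+.018,.016]))
print(plane(W,(318.7,298),.037))
E
```

```text
-0.426 [320.75247617 310.40725751] [320.77979622 332.99667038] [320.93252337 254.294558  ]
-0.42 [320.7374872  297.67053012] [320.76492296 320.79610638] [320.92162402 241.93204024]
-0.4215 [320.74123922 300.88256106] [320.76864808 323.87329522] [320.92434644 245.04547666]
[ 0.5346383  -0.42015419  0.037     ]
```

Converted, 0.0325 m is 0.1083, 0.0038 m is 0.0127.

```bash
echo '{"tx":[0.0127,0.0127,0.0127,0.0127,0.0127],"ty":[-0.005,-0.005,-0.005,-0.005,-0.005],"tz":[0.0533,0.1083,0.1083,0.1083,0.1083],"rx":[0,0,0,0,0],"ry":[0,0,0,0,0],"rz":[0,0,0,0,0],"jaw":[0.5,0.5,0.5,0.5,0.5]}' | python3 jog.py
echo '{"tx":[0,0,0,0,0],"ty":[0,0,0,0,0],"tz":[0,0,0,0,0],"rx":[0,0,0,0,0],"ry":[0,0,0,0,0],"rz":[0,0,0,0,0],"jaw":[0,0,0,0,0]}' | python3 jog.py
echo '{"tx":[0,0,0],"ty":[0,0,0],"tz":[-0.0667,-0.1333,-0.1333],"rx":[0,0,0],"ry":[0,0,0],"rz":[0,0,0],"jaw":[0,0,0]}' | python3 jog.py
python3 - <<'E'
from h import *
s=ctrl.state();im=vision.capture("wrist");cv2.imwrite("pics/wrist4.png",im[200:,140:540,::-1])
E
```

```text
time_s: 5.3
ee_pos: [0.5351, -0.42, 0.0923]
eef_rot: [[0.0, 1.0, 0.001], [1.0, -0.0, -0.001], [-0.001, 0.001, -1.0]]
force: [-0.9, -1.0, 0.1]
gripper_width: 0.496
finger_force: 0.0
time_s: 5.8
ee_pos: [0.5353, -0.4201, 0.0926]
eef_rot: [[0.0, 1.0, 0.002], [1.0, -0.0, -0.002], [-0.002, 0.002, -1.0]]
force: [0.4, 1.1, 4.8]
gripper_width: 0.203
finger_force: 59.2
time_s: 6.1
ee_pos: [0.536, -0.4207, 0.1342]
eef_rot: [[-0.0, 1.0, 0.004], [1.0, 0.0, -0.003], [-0.003, 0.004, -1.0]]
force: [0.8, -0.2, 0.5]
gripper_width: 0.206
finger_force: 58.6
```

View pics/wrist4.png

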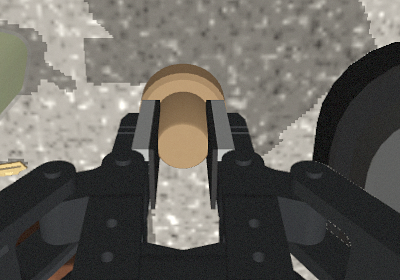

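Converted, 0.09 m is 0.3, -0.068 m is -0.2267.

```bash
echo '{"tx":[0,0.15,0.3,0.3,0.3],"ty":[0,-0.04,-0.0833,-0.0833,-0.0833],"tz":[-0.15,-0.2267,-0.2267,-0.2267,-0.2267],"rx":[0,0,0,0,0],"ry":[0,0,0,0,0],"rz":[0,0,0,0,0],"jaw":[0,0,0,0,0]}' | python3 jog.py
echo '{"tx":[0,0,0,0],"ty":[0,0,0,0],"tz":[0,0,0,0],"rx":[0,0,0,0],"ry":[0,0,0,0],"rz":[0,0,0,0],"jaw":[0,0,0,0]}' | python3 jog.py
python3 - <<'E'
from h import *
s=ctrl.state();im=vision.capture("wrist");cv2.imwrite("pics/wrist5.png",im[:,:,::-1]);W=cam("wrist",s)
print(s["ee_pos"])
for p in([.4985,-.265,.03],[.5065,-.173,.04],[.405,-.257,.073]): print(proj(W,p), proj(W,np.add(p,[.026,0,0]))-proj(W,p))
g=cv2.GaussianBlur(cv2.cvtColor(im,cv2.COLOR_RGB2GRAY),(5,5),1)
c=proj(W,[.4985,-.265,.03]).astype(int);x0,y0=c-80;x0=max(x0,0);y0=max(y0,0)
r=cv2.HoughCircles(g[y0:y0+160,x0:x0+160],cv2.HOUGH_GRADIENT,1.2,10,param1=60,param2=18,minRadius=25,maxRadius=70)
if r is not None:
  for q in r[0][:4]: print(q, plane(W,(q[0]+x0,q[1]+y0),.03))
E
```

```text
time_s: 6.65
ee_pos: [0.5085, -0.3276, 0.1977]
eef_rot: [[-0.001, 1.0, -0.003], [1.0, 0.001, 0.002], [0.002, -0.003, -1.0]]
force: [0.1, 0.1, 0.5]
gripper_width: 0.205
finger_force: 58.6
time_s: 7.05
ee_pos: [0.51, -0.3304, 0.1992]
eef_rot: [[0.001, 1.0, 0.0], [1.0, -0.001, -0.0], [-0.0, 0.0, -1.0]]
force: [0.8, -0.4, 0.6]
gripper_width: 0.208
finger_force: 58.6
[ 0.50999851 -0.33036487  0.19919045]
[302.1661092  135.36359343] [ 4.55814095e+01 -1.97637415e-03]
[315.18288651 -50.59860407] [52.29627622  0.28148027]
[101.5840112  125.89031033] [52.85430513 -1.25199542]
[78.600006 78.600006 39.52    ] [ 0.49762063 -0.26401361  0.03      ]
[83.4 89.4 35.2] [ 0.50028674 -0.27007896  0.03      ]
[103.8       84.600006  54.760002] [ 0.51198432 -0.2673872   0.03      ]
[75.   69.   36.04] [ 0.4956572  -0.25868464  0.03      ]
```

View pics/wrist5.png

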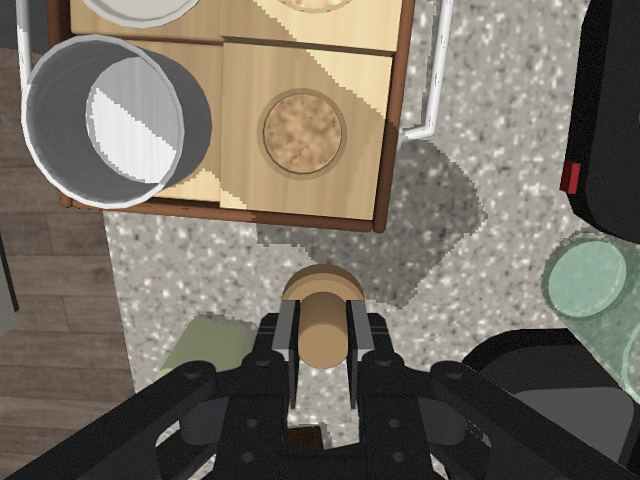

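```bash
echo '{"tx":[0.11,0.22,0.22,0.22,0.22],"ty":[-0.02,-0.0367,-0.0367,-0.0367,-0.0367],"tz":[0,0,0.1167,0.2,0.2],"rx":[0,0,0,0,0],"ry":[0,0,0,0,0],"rz":[0,0,0,0,0],"jaw":[0,0,0,0,0]}' | python3 jog.py
echo '{"tx":[0,0,0],"ty":[0,0,0],"tz":[0,0,0],"rx":[0,0,0],"ry":[0,0,0],"rz":[0,0,0],"jaw":[0,0,0]}' | python3 jog.py
echo '{"tx":[0,0,0,0,0],"ty":[0,0,0,0,0],"tz":[0.0233,0.0467,0.07,0.0883,0.0883],"rx":[0,0,0,0,0],"ry":[0,0,0,0,0],"rz":[0,0,0,0,0],"jaw":[0,0,0,0,0]}' | python3 jog.py
echo '{"tx":[0,0,0],"ty":[0,0,0],"tz":[0,0,0],"rx":[0,0,0],"ry":[0,0,0],"rz":[0,0,0],"jaw":[0,0,0]}' | python3 jog.py
```

```text
time_s: 7.6
ee_pos: [0.4965, -0.2619, 0.1361]
eef_rot: [[-0.0, 1.0, -0.006], [1.0, 0.0, 0.004], [0.004, -0.006, -1.0]]
force: [-0.8, 0.9, 0.1]
gripper_width: 0.208
finger_force: 58.6
time_s: 7.9
ee_pos: [0.4997, -0.2644, 0.141]
eef_rot: [[0.0, 1.0, 0.003], [1.0, -0.0, -0.002], [-0.002, 0.003, -1.0]]
force: [0.4, -0.1, -0.2]
gripper_width: 0.205
finger_force: 58.6
time_s: 8.4
ee_pos: [0.4979, -0.263, 0.1115]
eef_rot: [[0.0, 1.0, -0.002], [1.0, -0.0, 0.001], [0.001, -0.002, -1.0]]
force: [-1.0, 0.0, -0.4]
gripper_width: 0.205
finger_force: 58.6
time_s: 8.7
ee_pos: [0.4989, -0.2636, 0.1132]
eef_rot: [[-0.0, 1.0, 0.001], [1.0, 0.0, -0.0], [-0.0, 0.001, -1.0]]
force: [0.3, -0.3, -0.1]
gripper_width: 0.212
finger_force: 58.6
```

Lower a little to contact, then open and rise.

Converted, 0.0025 m is 0.0083, 0.0015 m is 0.005.

```bash
echo '{"tx":[0,0,0,0],"ty":[0,0,0,0],"tz":[0.005,0.0083,0.0083,0.0083],"rx":[0,0,0,0],"ry":[0,0,0,0],"rz":[0,0,0,0],"jaw":[0,0,0,0]}' | python3 jog.py
python3 - <<'E'
from h import *
s=ctrl.state();print(s["ee_pos"],s["force"])
E
```

```text
time_s: 9.1
ee_pos: [0.4988, -0.2636, 0.1106]
eef_rot: [[0.0, 1.0, 0.0], [1.0, -0.0, -0.0], [-0.0, 0.0, -1.0]]
force: [-1.6, -0.3, 2.3]
gripper_width: 0.204
finger_force: 59.0
[ 0.49882304 -0.26357404  0.11064688] [-1.57455072 -0.34926178  2.31818508]
```

Converted, 0.215 m is 0.7167, 0.185 m is 0.6167.

```bash
echo '{"tx":[0,0,0,0],"ty":[0,0,0,0],"tz":[0,0,0,0],"rx":[0,0,0,0],"ry":[0,0,0,0],"rz":[0,0,0,0],"jaw":[0.3,0.4,0.45,0.45]}' | python3 jog.py
echo '{"tx":[0,0,0,-0.1,-0.1667],"ty":[0,0,0,0,0],"tz":[-0.1,-0.2333,-0.3833,-0.3833,-0.3833],"rx":[0,0,0,0,0],"ry":[0,0,0,0,0],"rz":[0,0,0,0,0],"jaw":[0.45,0.45,0.45,0.7,0.7]}' | python3 jog.py
echo '{"tx":[0,0,0],"ty":[0,0,0],"tz":[0,0,0],"rx":[0,0,0],"ry":[0,0,0],"rz":[0,0,0],"jaw":[0.7,0.7,0.7]}' | python3 jog.py
python3 - <<'E'
from h import *
s=ctrl.state();im=vision.capture("wrist");cv2.imwrite("pics/wrist6.png",im[:,:,::-1]);print(s["ee_pos"])
E
echo '{"tx":[0.1667,0.3333,0.4833,0.6167,0.7167],"ty":[-0.05,-0.1,-0.15,-0.2,-0.23],"tz":[0,0,0,0,0],"rx":[0,0,0,0,0],"ry":[0,0,0,0,0],"rz":[0,0,0,0,0],"jaw":[0.7,0.7,0.7,0.7,0.7]}' | python3 jog.py
echo '{"tx":[0,0,0],"ty":[0,0,0],"tz":[0,0,0],"rx":[0,0,0],"ry":[0,0,0],"rz":[0,0,0],"jaw":[0.7,0.7,0.7]}' | python3 jog.py
python3 - <<'E'
from h import *
s=ctrl.state();im=vision.capture("wrist");cv2.imwrite("pics/wrist7.png",im[:,:,::-1]);print(s["ee_pos"],s["eef_rot"].round(4).tolist())
W=cam("wrist",s);print(proj(W,[.4288,-.0188,.09]))
a=cv2.imread("pics/wrist6.png");cv2.imwrite("pics/m7.png",np.hstack([cv2.resize(a,(400,300)),cv2.resize(im[:,:,::-1],(400,300))]))
E
```

```text
time_s: 9.5
ee_pos: [0.4986, -0.2634, 0.1102]
eef_rot: [[-0.0, 1.0, -0.0], [1.0, 0.0, 0.0], [0.0, -0.0, -1.0]]
force: [-0.1, 0.3, 0.9]
gripper_width: 0.449
finger_force: 0.0
time_s: 10.0
ee_pos: [0.4999, -0.3151, 0.2278]
eef_rot: [[-0.001, 1.0, 0.004], [1.0, 0.001, -0.003], [-0.003, 0.004, -1.0]]
force: [0.6, 0.1, -0.3]
gripper_width: 0.702
finger_force: 0.0
time_s: 10.3
ee_pos: [0.4984, -0.3125, 0.2248]
eef_rot: [[-0.001, 1.0, -0.001], [1.0, 0.001, 0.001], [0.001, -0.001, -1.0]]
force: [0.3, -0.3, -0.1]
gripper_width: 0.702
finger_force: 0.0
[ 0.49836524 -0.31252512  0.22484939]
time_s: 10.85
ee_pos: [0.4274, -0.0953, 0.225]
eef_rot: [[-0.002, 1.0, -0.002], [1.0, 0.002, 0.001], [0.001, -0.002, -1.0]]
force: [0.1, 0.8, -0.1]
gripper_width: 0.697
finger_force: 0.0
time_s: 11.15
ee_pos: [0.4303, -0.0991, 0.2256]
eef_rot: [[0.0, 1.0, 0.001], [1.0, -0.0, -0.001], [-0.001, 0.001, -1.0]]
force: [0.1, -0.2, 0.0]
gripper_width: 0.701
finger_force: 0.0
[ 0.43030397 -0.09906024  0.2255513 ] [[0.0002, 1.0, 0.0009], [1.0, -0.0002, -0.0006], [-0.0006, 0.0009, -1.0]]
[319.0576583  107.62567604]
```

View pics/m7.png

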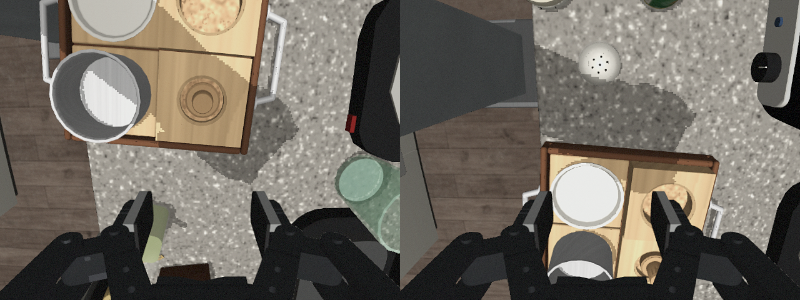

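```bash
python3 - <<'E'
from h import *
R=np.array([[0.0002,1,.0009],[1,-.0002,-.0006],[-.0006,.0009,-1]])
W=cam("wrist",dict(eef_rot=R,ee_pos=np.array([0.43030397,-0.09906024,0.2255513])))
im=cv2.imread("pics/wrist7.png");g=cv2.GaussianBlur(cv2.cvtColor(im,6),(5,5),1)
for nm,x0,y0,w,h,a,b,z in(("salt",270,40,100,110,25,45,.08),("dish",230,240,140,140,45,70,.03)):
  r=cv2.HoughCircles(g[y0:y0+h,x0:x0+w],cv2.HOUGH_GRADIENT,1.2,10,param1=80,param2=15,minRadius=a,maxRadius=b)
  for q in r[0][:3]: print(nm,q+[x0,y0,0],plane(W,(q[0]+x0,q[1]+y0),z))
E
```

```text
salt [309.         105.40000153  43.        ] [ 0.4236443  -0.01762936  0.08      ]
salt [323.40000153 101.80000305  31.        ] [ 0.43090893 -0.01588338  0.08      ]
salt [323.40000153  91.00000381  39.04000092] [ 0.43090497 -0.01067319  0.08      ]
dish [301.40000153 310.20000458  52.08000183] [ 0.41523363 -0.15797483  0.03      ]
dish [296.6000061  327.          66.47999573] [ 0.41147407 -0.17174405  0.03      ]
dish [297.80000305 299.40000153  62.63999939] [ 0.41279849 -0.14935776  0.03      ]
```

Careful with the scale: shifts go in shares of 0.3 m and turns go in shares of 4 rad. That gives: 0.081 m is 0.27, 0.06 m is 0.2.

```bash
echo '{"tx":[0.1333,0.27,0.27,0.27,0.27],"ty":[0,0,0,0,0],"tz":[0,0,0,0.1,0.2],"rx":[0,0,0,0,0],"ry":[0,0,0,0,0],"rz":[0,0,0,0,0],"jaw":[0.75,0.75,0.75,0.75,0.75]}' | python3 jog.py
echo '{"tx":[0,0,0,0,0],"ty":[0,0,0,0,0],"tz":[0,0.0667,0.1333,0.1883,0.1883],"rx":[0,0,0,0,0],"ry":[0,0,0,0,0],"rz":[0,0,0,0,0],"jaw":[0.75,0.75,0.75,0.75,0.75]}' | python3 jog.py
echo '{"tx":[0,0,0,0,0],"ty":[0,0,0,0,0],"tz":[0,0,0,0,0],"rx":[0,0,0,0,0],"ry":[0,0,0,0,0],"rz":[0,0,0,0,0],"jaw":[0.75,0,0,0,0]}' | python3 jog.py
python3 - <<'E'
from h import *
s=ctrl.state();im=vision.capture("wrist");cv2.imwrite("pics/wrist8.png",im[:,:,::-1]);print(s["ee_pos"],s["force"],s["gripper_width"])
E
```

```text
time_s: 11.7
ee_pos: [0.4317, -0.0187, 0.1655]
eef_rot: [[0.001, 1.0, 0.004], [1.0, -0.001, -0.001], [-0.001, 0.004, -1.0]]
force: [-0.5, 0.1, 0.0]
gripper_width: 0.747
finger_force: 0.0
time_s: 12.2
ee_pos: [0.4291, -0.0183, 0.1082]
eef_rot: [[0.002, 1.0, -0.003], [1.0, -0.002, 0.0], [0.0, -0.003, -1.0]]
force: [-0.0, -0.2, -0.4]
gripper_width: 0.753
finger_force: 0.0
time_s: 12.7
ee_pos: [0.4307, -0.0178, 0.1105]
eef_rot: [[-0.0, 1.0, 0.002], [1.0, 0.0, -0.001], [-0.001, 0.002, -1.0]]
force: [-2.9, -1.1, 9.2]
gripper_width: 0.423
finger_force: 58.7
[ 0.43066122 -0.01780482  0.11050841] [-2.93665435 -1.14027124  9.19909294] 0.42263473618702047
```

Converted, -0.09 m is -0.3, -0.06 m is -0.2.

```bash
echo '{"tx":[0,0,0,-0.1,-0.2],"ty":[0,0,0,0.05,0.1],"tz":[-0.0667,-0.1667,-0.3,-0.3,-0.3],"rx":[0,0,0,0,0],"ry":[0,0,0,0,0],"rz":[0,0,0,0,0],"jaw":[0,0,0,0,0]}' | python3 jog.py
echo '{"tx":[-0.1167,-0.2333,-0.3217,-0.3217,-0.3217],"ty":[0.0553,0.11,0.1543,0.1543,0.1543],"tz":[0,0,0,0,0],"rx":[0,0,0,0,0],"ry":[0,0,0,0,0],"rz":[0,0,0,0,0],"jaw":[0,0,0,0,0]}' | python3 jog.py
echo '{"tx":[0,0,0],"ty":[0,0,0],"tz":[0,0,0],"rx":[0,0,0],"ry":[0,0,0],"rz":[0,0,0],"jaw":[0,0,0]}' | python3 jog.py
python3 - <<'E'
from h import *
s=ctrl.state();im=vision.capture("wrist");b=vision.capture("side");cv2.imwrite("pics/wrist9.png",im[:,:,::-1]);print(s["ee_pos"],s["force"],s["gripper_width"])
cv2.imwrite("pics/m9.png",np.hstack([cv2.resize(im[:,:,::-1],(400,300)),cv2.resize(b[150:390,230:550,::-1],(400,300))]))
E
```

```text
time_s: 13.25
ee_pos: [0.4611, -0.078, 0.2013]
eef_rot: [[-0.002, 1.0, 0.004], [1.0, 0.002, -0.001], [-0.001, 0.004, -1.0]]
force: [1.1, -0.1, -1.6]
gripper_width: 0.422
finger_force: 59.8
time_s: 13.75
ee_pos: [0.506, -0.1744, 0.1991]
eef_rot: [[0.001, 1.0, -0.0], [1.0, -0.001, 0.0], [0.0, -0.0, -1.0]]
force: [-0.7, -0.1, -0.6]
gripper_width: 0.423
finger_force: 59.8
time_s: 14.05
ee_pos: [0.5056, -0.1731, 0.199]
eef_rot: [[-0.001, 1.0, -0.0], [1.0, 0.001, 0.0], [0.0, -0.0, -1.0]]
force: [0.3, -0.2, -1.7]
gripper_width: 0.427
finger_force: 59.8
[ 0.50560671 -0.17307133  0.19899166] [ 0.27201032 -0.18565413 -1.71356762] 0.42695610047031735
```

View pics/m9.png

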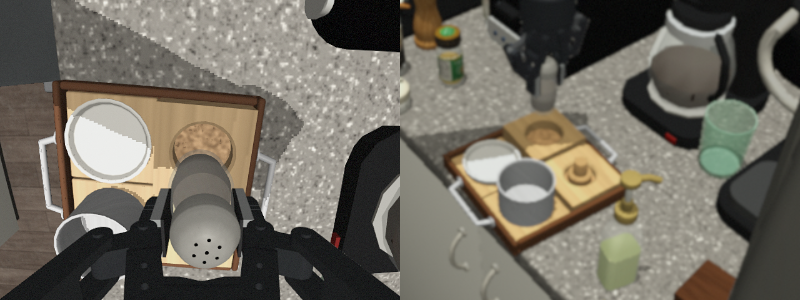

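```bash
python3 - <<'E'
from h import *
s=ctrl.state();W=cam("wrist",s);c=np.array([.506,-.1738,.04])
for d in((0,0),(-.032,0),(.032,0),(0,.032)): print(proj(W,c+[*d,0])/1.6)
print(plane(W,(173.6,223),.03))
im=cv2.imread("pics/wrist9.png");cv2.imwrite("pics/c9.png",cv2.resize(im[180:280,260:400],None,fx=4,fy=4,interpolation=2))
E
```

```text
[201.75445375 156.55298774]
[168.05591977 156.49471556]
[235.45306998 156.59608401]
[201.80825216 123.32885673]
[ 0.4146719  -0.15966768  0.03      ]
```

Converted, 0.062 m is 0.2067, 0.055 m is 0.1833.

```bash
echo '{"tx":[0,0,0,0,0],"ty":[0,0,0,0,0],"tz":[0.0667,0.1333,0.1833,0.2067,0.2067],"rx":[0,0,0,0,0],"ry":[0,0,0,0,0],"rz":[0,0,0,0,0],"jaw":[0,0,0,0,0]}' | python3 jog.py
echo '{"tx":[0,0,0,0,0],"ty":[0,0,0,0,0],"tz":[0,0.01,0.02,0.0267,0.0267],"rx":[0,0,0,0,0],"ry":[0,0,0,0,0],"rz":[0,0,0,0,0],"jaw":[0,0,0,0,0]}' | python3 jog.py
echo '{"tx":[0,0],"ty":[0,0],"tz":[0,0],"rx":[0,0],"ry":[0,0],"rz":[0,0],"jaw":[0,0]}' | python3 jog.py
```

```text
time_s: 14.65
ee_pos: [0.5052, -0.1735, 0.136]
eef_rot: [[-0.0, 1.0, -0.002], [1.0, 0.0, 0.001], [0.001, -0.002, -1.0]]
force: [-0.2, 0.1, -1.4]
gripper_width: 0.422
finger_force: 59.8
time_s: 15.15
ee_pos: [0.5061, -0.174, 0.1288]
eef_rot: [[0.0, 1.0, 0.0], [1.0, -0.0, 0.0], [0.0, 0.0, -1.0]]
force: [-0.8, -0.2, -1.1]
gripper_width: 0.425
finger_force: 59.8
time_s: 15.35
ee_pos: [0.506, -0.174, 0.1289]
eef_rot: [[0.0, 1.0, -0.0], [1.0, -0.0, 0.0], [0.0, -0.0, -1.0]]
force: [-0.8, 0.5, -0.5]
gripper_width: 0.421
finger_force: 59.8
```

Converted, 0.002 m is 0.0067, 0.001 m is 0.0033.

```bash
echo '{"tx":[0,0,0,0],"ty":[0,0,0,0],"tz":[0.0033,0.0067,0.0067,0.0067],"rx":[0,0,0,0],"ry":[0,0,0,0],"rz":[0,0,0,0],"jaw":[0,0,0,0]}' | python3 jog.py
echo '{"tx":[0,0,0,0],"ty":[0,0,0,0],"tz":[0.0017,0.0033,0.0033,0.0033],"rx":[0,0,0,0],"ry":[0,0,0,0],"rz":[0,0,0,0],"jaw":[0,0,0,0]}' | python3 jog.py
```

```text
time_s: 15.75
ee_pos: [0.5061, -0.1741, 0.1285]
eef_rot: [[-0.0, 1.0, 0.001], [1.0, 0.0, -0.001], [-0.001, 0.001, -1.0]]
force: [-4.4, 1.5, 11.8]
gripper_width: 0.422
finger_force: 61.8
time_s: 16.15
ee_pos: [0.5061, -0.1742, 0.1285]
eef_rot: [[-0.0, 1.0, 0.001], [1.0, 0.0, -0.001], [-0.001, 0.001, -1.0]]
force: [-5.7, 2.8, 18.0]
gripper_width: 0.424
finger_force: 62.9
```

Converted, -0.002 m is -0.0067.

```bash
echo '{"tx":[0,0,0,0,0],"ty":[0,0,0,0,0],"tz":[-0.0067,-0.0067,-0.0067,-0.0067,-0.0067],"rx":[0,0,0,0,0],"ry":[0,0,0,0,0],"rz":[0,0,0,0,0],"jaw":[0,0.55,0.65,0.7,0.7]}' | python3 jog.py
echo '{"tx":[0,0,0,0,0],"ty":[0,0,0,0,0],"tz":[-0.1,-0.2333,-0.3833,-0.5167,-0.6333],"rx":[0,0,0,0,0],"ry":[0,0,0,0,0],"rz":[0,0,0,0,0],"jaw":[0.7,0.7,0.7,1,1]}' | python3 jog.py
echo '{"tx":[0,0.1333,0.2667,0.4,0.5333],"ty":[0,0.0067,0.0133,0.02,0.0267],"tz":[0,0,0,0,0],"rx":[0,0,0,0,0],"ry":[0,0,0,0,0],"rz":[0,0,0,0,0],"jaw":[1,1,1,1,1]}' | python3 jog.py
echo '{"tx":[0.1333,0.2667,0.38,0.38,0.38],"ty":[0,0.0067,0.0067,0.0067,0.0067],"tz":[0,0,0,0,0],"rx":[0,0,0,0,0],"ry":[0,0,0,0,0],"rz":[0,0,0,0,0],"jaw":[1,1,1,1,1]}' | python3 jog.py
echo '{"tx":[0,0,0],"ty":[0,0,0],"tz":[0,0,0],"rx":[0,0,0],"ry":[0,0,0],"rz":[0,0,0],"jaw":[1,1,1]}' | python3 jog.py
python3 - <<'E'
from h import *
s=ctrl.state();im=vision.capture("wrist");cv2.imwrite("pics/wrist10.png",im[:,:,::-1]);print(s["ee_pos"],s["eef_rot"].round(4).tolist());W=cam("wrist",s)
for p in([.5166,.1799,.17],[.42,.1526,.204]): print(proj(W,p))
b=vision.capture("side");cv2.imwrite("pics/side10.png",b[:,:,::-1])
c=cv2.resize(b[210:330,250:410,::-1],(320,240),interpolation=cv2.INTER_CUBIC)
cv2.imwrite("pics/m10.png",np.hstack([im[:,:480,::-1],np.vstack([c,np.zeros_like(c)])]))
E
```

```text
time_s: 16.65
ee_pos: [0.5059, -0.174, 0.1276]
eef_rot: [[0.0, 1.0, -0.0], [1.0, -0.0, 0.0], [0.0, -0.0, -1.0]]
force: [0.9, -0.2, -0.4]
gripper_width: 0.703
finger_force: 0.0
time_s: 17.15
ee_pos: [0.5061, -0.1741, 0.3201]
eef_rot: [[0.0, 1.0, 0.001], [1.0, -0.0, -0.001], [-0.001, 0.001, -1.0]]
force: [0.6, 0.3, -0.6]
gripper_width: 0.992
finger_force: 0.0
time_s: 17.65
ee_pos: [0.5136, -0.0126, 0.3169]
eef_rot: [[0.001, 1.0, -0.001], [1.0, -0.001, 0.0], [0.0, -0.001, -1.0]]
force: [0.1, -0.6, -0.8]
gripper_width: 0.999
finger_force: 0.0
time_s: 18.15
ee_pos: [0.5156, 0.1005, 0.317]
eef_rot: [[-0.002, 1.0, -0.001], [1.0, 0.002, -0.001], [-0.001, -0.001, -1.0]]
force: [-0.4, -0.4, -0.8]
gripper_width: 1.002
finger_force: 0.0
time_s: 18.45
ee_pos: [0.5161, 0.099, 0.3178]
eef_rot: [[0.002, 1.0, -0.0], [1.0, -0.002, -0.0], [-0.0, -0.0, -1.0]]
force: [0.6, 0.4, -0.7]
gripper_width: 0.999
finger_force: 0.0
[0.51606082 0.09897825 0.31780637] [[0.0017, 1.0, -0.0001], [1.0, -0.0017, -0.0], [-0.0, -0.0001, -1.0]]
[323.31180918 106.65563904]
[112.63745921 170.9274216 ]
```

View pics/m10.png

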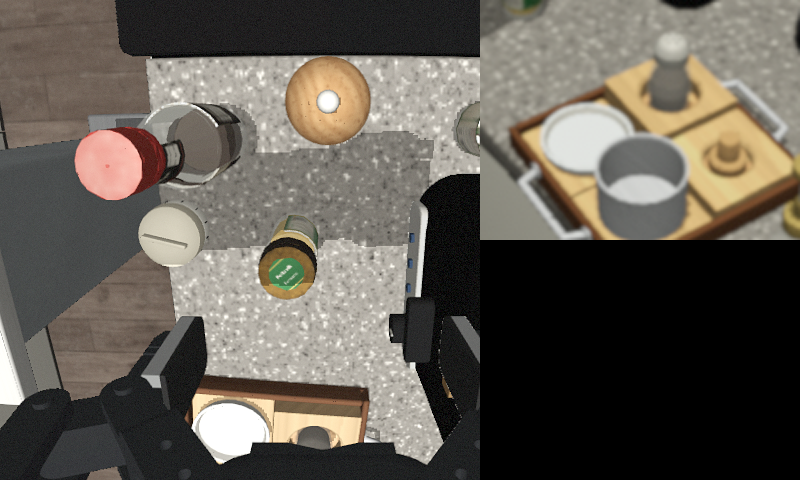

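```bash
python3 - <<'E'
from h import *
R=np.array([[.0017,1,-.0001],[1,-.0017,0],[0,-.0001,-1]])
W=cam("wrist",dict(eef_rot=R,ee_pos=np.array([0.51606,0.098978,0.317806])));T=cam("top");S=cam("side")
tp=lambda u,v:(159.75+u/2,164.75+v/2); sp=lambda u,v:(189.75+u/2,109.75+v/2)
print("mill",plane(W,(328,101),.17),tri([ray(W,(328,101)),ray(T,tp(36,27)),ray(S,sp(111,24))]))
print("head",plane(W,(328.5,100.5),.141))
print("sauce",plane(W,(110,163),.204),tri([ray(W,(110,163)),ray(T,tp(34,124)),ray(S,sp(42,33))]))
print("herb",plane(W,(288,269),.105))
print("dish",plane(W,(233,434),.03))
for z in(0,.1,.18): print("toast",plane(W,(425,178),z))
E
```

```text
mill [0.51898652 0.18268179 0.17      ] (array([0.51815486, 0.1820424 , 0.16660332]), np.float64(0.00289945003026693))
head [0.51962017 0.18364071 0.141     ]
sauce [0.4192693  0.15623199 0.204     ] (array([0.41996873, 0.15470666, 0.2039618 ]), np.float64(0.0016729980008791854))
herb [0.49033417 0.06538456 0.105     ]
dish [ 0.41621585 -0.16159316  0.03      ]
toast [0.61381976 0.11675128 0.        ]
toast [0.58871944 0.13241402 0.1       ]
toast [0.56863919 0.14494421 0.18      ]
```

Converted, 0.083 m is 0.2767, 0.003 m is 0.01.

```bash
echo '{"tx":[0.1333,0.2767,0.2767,0.2767,0.2767],"ty":[0.005,0.01,0.01,0.01,0.01],"tz":[0,0,0.1,0.2,0.2],"rx":[0,0,0,0,0],"ry":[0,0,0,0,0],"rz":[0,0,0,0,0],"jaw":[0.78,0.78,0.78,0.78,0.78]}' | python3 jog.py
echo '{"tx":[0,0,0,0,0],"ty":[0,0,0,0,0],"tz":[0,0,0.0833,0.15,0.2],"rx":[0,0,0,0,0],"ry":[0,0,0,0,0],"rz":[0,0,0,0,0],"jaw":[0.78,0.78,0.78,0.78,0.78]}' | python3 jog.py
echo '{"tx":[0,0,0],"ty":[0,0,0],"tz":[0,0,0],"rx":[0,0,0],"ry":[0,0,0],"rz":[0,0,0],"jaw":[0.78,0.78,0.78]}' | python3 jog.py
echo '{"tx":[0,0,0,0,0],"ty":[0,0,0,0,0],"tz":[0,0,0,0,0],"rx":[0,0,0,0,0],"ry":[0,0,0,0,0],"rz":[0,0,0,0,0],"jaw":[0.6,0.5,0,0,0]}' | python3 jog.py
```

```text
time_s: 19.05
ee_pos: [0.5164, 0.1825, 0.2539]
eef_rot: [[-0.0, 1.0, -0.008], [1.0, 0.0, -0.002], [-0.002, -0.008, -1.0]]
force: [-1.0, 0.7, 0.0]
gripper_width: 0.778
finger_force: 0.0
time_s: 19.55
ee_pos: [0.52, 0.1828, 0.1988]
eef_rot: [[0.001, 1.0, 0.003], [1.0, -0.001, 0.001], [0.001, 0.003, -1.0]]
force: [-0.4, -0.2, 0.1]
gripper_width: 0.78
finger_force: 0.0
time_s: 19.85
ee_pos: [0.5202, 0.1831, 0.1998]
eef_rot: [[0.0, 1.0, 0.003], [1.0, -0.0, 0.001], [0.001, 0.003, -1.0]]
force: [0.1, 0.3, 0.8]
gripper_width: 0.78
finger_force: 0.0
time_s: 20.35
ee_pos: [0.5197, 0.1832, 0.1998]
eef_rot: [[-0.0, 1.0, 0.003], [1.0, 0.0, 0.001], [0.001, 0.003, -1.0]]
force: [-0.8, -1.1, 7.2]
gripper_width: 0.538
finger_force: 60.5
```

Converted, -0.13 m is -0.4333, -0.11 m is -0.3667.

```bash
echo '{"tx":[0,0,0,0,0],"ty":[0,0,0,0,0],"tz":[-0.05,-0.1333,-0.25,-0.3667,-0.4333],"rx":[0,0,0,0,0],"ry":[0,0,0,0,0],"rz":[0,0,0,0,0],"jaw":[0,0,0,0,0]}' | python3 jog.py
echo '{"tx":[-0.05,-0.1333,-0.2667,-0.4,-0.5333],"ty":[-0.0167,-0.04,-0.08,-0.12,-0.16],"tz":[0,0,0,0,0],"rx":[0,0,0,0,0],"ry":[0,0,0,0,0],"rz":[0,0,0,0,0],"jaw":[0,0,0,0,0]}' | python3 jog.py
echo '{"tx":[-0.1333,-0.2667,-0.4,-0.5333,-0.6267],"ty":[-0.04,-0.08,-0.12,-0.16,-0.19],"tz":[0,0,0,0,0],"rx":[0,0,0,0,0],"ry":[0,0,0,0,0],"rz":[0,0,0,0,0],"jaw":[0,0,0,0,0]}' | python3 jog.py
echo '{"tx":[0,0,0,0],"ty":[0,0,0,0],"tz":[0,0,0,0],"rx":[0,0,0,0],"ry":[0,0,0,0],"rz":[0,0,0,0],"jaw":[0,0,0,0]}' | python3 jog.py
```

```text
time_s: 20.85
ee_pos: [0.5196, 0.1832, 0.3312]
eef_rot: [[-0.0, 1.0, 0.004], [1.0, 0.0, 0.001], [0.001, 0.004, -1.0]]
force: [0.6, 0.4, -1.8]
gripper_width: 0.54
finger_force: 62.1
time_s: 21.35
ee_pos: [0.4692, 0.0212, 0.3265]
eef_rot: [[-0.0, 1.0, -0.002], [1.0, 0.0, -0.0], [-0.0, -0.002, -1.0]]
force: [0.7, -0.3, -1.9]
gripper_width: 0.538
finger_force: 62.1
time_s: 21.85
ee_pos: [0.4118, -0.1672, 0.3266]
eef_rot: [[0.002, 1.0, -0.002], [1.0, -0.002, 0.0], [0.0, -0.002, -1.0]]
force: [0.7, 0.2, -1.4]
gripper_width: 0.538
finger_force: 62.2
time_s: 22.25
ee_pos: [0.4139, -0.1641, 0.3275]
eef_rot: [[-0.002, 1.0, -0.001], [1.0, 0.002, 0.001], [0.001, -0.001, -1.0]]
force: [0.4, 0.3, -2.6]
gripper_width: 0.541
finger_force: 62.2
```

Converted, 0.099 m is 0.33, 0.092 m is 0.3067.

```bash
echo '{"tx":[0,0,0,0,0],"ty":[0,0,0,0,0],"tz":[0.1,0.2,0.2667,0.3067,0.33],"rx":[0,0,0,0,0],"ry":[0,0,0,0,0],"rz":[0,0,0,0,0],"jaw":[0,0,0,0,0]}' | python3 jog.py
echo '{"tx":[0,0,0,0,0],"ty":[0,0,0,0,0],"tz":[0,0,0.0067,0.0133,0.0133],"rx":[0,0,0,0,0],"ry":[0,0,0,0,0],"rz":[0,0,0,0,0],"jaw":[0,0,0,0,0]}' | python3 jog.py
echo '{"tx":[0,0,0,0],"ty":[0,0,0,0],"tz":[0,0.0033,0.0033,0.0033],"rx":[0,0,0,0],"ry":[0,0,0,0],"rz":[0,0,0,0],"jaw":[0,0,0,0]}' | python3 jog.py
```

```text
time_s: 22.75
ee_pos: [0.4136, -0.1637, 0.2276]
eef_rot: [[-0.002, 1.0, -0.002], [1.0, 0.002, 0.001], [0.001, -0.002, -1.0]]
force: [0.4, 0.2, -1.3]
gripper_width: 0.537
finger_force: 62.2
time_s: 23.25
ee_pos: [0.4141, -0.1651, 0.225]
eef_rot: [[0.0, 1.0, 0.0], [1.0, -0.0, -0.0], [-0.0, 0.0, -1.0]]
force: [-0.3, -0.8, -2.9]
gripper_width: 0.542
finger_force: 62.2
time_s: 23.65
ee_pos: [0.414, -0.165, 0.2239]
eef_rot: [[0.0, 1.0, -0.0], [1.0, -0.0, 0.0], [0.0, -0.0, -1.0]]
force: [0.0, 0.2, -1.4]
gripper_width: 0.539
finger_force: 62.2
```

Converted, 0.002 m is 0.0067, 0.001 m is 0.0033.

```bash
echo '{"tx":[0,0,0,0],"ty":[0,0,0,0],"tz":[0.0033,0.0067,0.0067,0.0067],"rx":[0,0,0,0],"ry":[0,0,0,0],"rz":[0,0,0,0],"jaw":[0,0,0,0]}' | python3 jog.py
echo '{"tx":[0,0,0,0],"ty":[0,0,0,0],"tz":[0.0017,0.0033,0.0033,0.0033],"rx":[0,0,0,0],"ry":[0,0,0,0],"rz":[0,0,0,0],"jaw":[0,0,0,0]}' | python3 jog.py
```

```text
time_s: 24.05
ee_pos: [0.4141, -0.1651, 0.222]
eef_rot: [[0.0, 1.0, 0.0], [1.0, -0.0, -0.0], [-0.0, 0.0, -1.0]]
force: [-0.2, -0.7, 0.2]
gripper_width: 0.543
finger_force: 62.4
time_s: 24.45
ee_pos: [0.4142, -0.1655, 0.2219]
eef_rot: [[0.0, 1.0, 0.001], [1.0, -0.0, -0.002], [-0.002, 0.001, -1.0]]
force: [-1.9, -0.5, 7.3]
gripper_width: 0.536
finger_force: 63.1
```

Converted, -0.001 m is -0.0033.

```bash
echo '{"tx":[0,0,0,0,0],"ty":[0,0,0,0,0],"tz":[-0.0033,-0.0033,-0.0033,-0.0033,-0.0033],"rx":[0,0,0,0,0],"ry":[0,0,0,0,0],"rz":[0,0,0,0,0],"jaw":[0.6,0.65,0.75,0.8,0.8]}' | python3 jog.py
echo '{"tx":[0,0,0,0,0],"ty":[0,0,0,0,0],"tz":[-0.0667,-0.1667,-0.3,-0.3833,-0.3833],"rx":[0,0,0,0,0],"ry":[0,0,0,0,0],"rz":[0,0,0,0,0],"jaw":[0.8,0.8,0.8,0.8,0.8]}' | python3 jog.py
echo '{"tx":[0.15,0.3,0.45,0.6,0.7333],"ty":[0.0033,0.0067,0.01,0.0133,0.0183],"tz":[0,0,0,0,0],"rx":[0,0,0,0,0],"ry":[0,0,0,0,0],"rz":[0,0,0,0,0],"jaw":[0.8,0.8,0.8,0.8,0.8]}' | python3 jog.py
echo '{"tx":[0.0333,0.0667,0.0667,0.0667,0.0667],"ty":[0,0,0,0,0],"tz":[0,0,0,0,0],"rx":[0,0,0,0,0],"ry":[0,0,0,0,0],"rz":[0,0,0,0,0],"jaw":[0.8,0.8,0.8,0.8,0.8]}' | python3 jog.py
python3 - <<'E'
from h import *
s=ctrl.state();im=vision.capture("wrist");cv2.imwrite("pics/wrist11.png",im[:,:,::-1]);print(s["ee_pos"]);W=cam("wrist",s)
print(proj(W,[.4195,.1555,.204]))
h=cv2.cvtColor(im,cv2.COLOR_RGB2HSV);m=(((h[...,0]<8)|(h[...,0]>172))&(h[...,1]>70)&(h[...,2]>170)).astype(np.uint8)
n,l,st,c=cv2.connectedComponentsWithStats(m);i=1+st[1:,4].argmax();print(st[i],c[i],plane(W,c[i],.204))
E
```

```text
time_s: 24.95
ee_pos: [0.4139, -0.1649, 0.2217]
eef_rot: [[-0.0, 1.0, -0.0], [1.0, 0.0, 0.0], [0.0, -0.0, -1.0]]
force: [0.7, -0.1, 0.1]
gripper_width: 0.798
finger_force: 0.0
time_s: 25.45
ee_pos: [0.4156, -0.1659, 0.3406]
eef_rot: [[-0.0, 1.0, 0.006], [1.0, 0.0, -0.003], [-0.003, 0.006, -1.0]]
force: [1.2, -0.1, -0.1]
gripper_width: 0.799
finger_force: 0.0
time_s: 25.95
ee_pos: [0.4187, 0.0569, 0.3359]
eef_rot: [[-0.0, 1.0, -0.001], [1.0, 0.0, 0.0], [0.0, -0.001, -1.0]]
force: [-0.0, 0.8, 0.3]
gripper_width: 0.796
finger_force: 0.0
time_s: 26.45
ee_pos: [0.4196, 0.074, 0.3368]
eef_rot: [[0.002, 1.0, -0.0], [1.0, -0.002, -0.0], [-0.0, -0.0, -1.0]]
force: [-0.8, 0.5, 1.2]
gripper_width: 0.802
finger_force: 0.0
[0.41961154 0.07395915 0.33675264]
[321.95626937 104.89360401]
[ 286   70   67   71 3307] [318.52615664 104.19110977] [0.41787344 0.15582438 0.204     ]
```

```bash
echo '{"tx":[0.1333,0.2683,0.2683,0.2683,0.2683],"ty":[-0.0033,-0.0033,-0.0033,-0.0033,-0.0033],"tz":[0,0,0,0.0667,0.1333],"rx":[0,0,0,0,0],"ry":[0,0,0,0,0],"rz":[0,0,0,0,0],"jaw":[0.8,0.8,0.8,0.8,0.8]}' | python3 jog.py
echo '{"tx":[0,0,0,0,0],"ty":[0,0,0,0,0],"tz":[0,0,0.1,0.1833,0.2667],"rx":[0,0,0,0,0],"ry":[0,0,0,0,0],"rz":[0,0,0,0,0],"jaw":[0.8,0.8,0.8,0.8,0.8]}' | python3 jog.py
echo '{"tx":[0,0,0],"ty":[0,0,0],"tz":[0,0,0],"rx":[0,0,0],"ry":[0,0,0],"rz":[0,0,0],"jaw":[0.8,0.8,0.8]}' | python3 jog.py
echo '{"tx":[0,0,0,0,0],"ty":[0,0,0,0,0],"tz":[0,0,0,0,0],"rx":[0,0,0,0,0],"ry":[0,0,0,0,0],"rz":[0,0,0,0,0],"jaw":[0.55,0.45,0,0,0]}' | python3 jog.py
```

```text
time_s: 27.0
ee_pos: [0.4193, 0.1548, 0.297]
eef_rot: [[0.001, 1.0, 0.002], [1.0, -0.001, -0.0], [-0.0, 0.002, -1.0]]
force: [0.2, 0.0, -0.1]
gripper_width: 0.797
finger_force: 0.0
time_s: 27.5
ee_pos: [0.4197, 0.1551, 0.2176]
eef_rot: [[0.001, 1.0, 0.003], [1.0, -0.001, 0.001], [0.001, 0.003, -1.0]]
force: [-0.4, 0.3, -0.4]
gripper_width: 0.799
finger_force: 0.0
time_s: 27.8
ee_pos: [0.4199, 0.1556, 0.2188]
eef_rot: [[0.0, 1.0, 0.003], [1.0, -0.0, 0.001], [0.001, 0.003, -1.0]]
force: [0.2, 0.3, 0.4]
gripper_width: 0.801
finger_force: 0.0
time_s: 28.3
ee_pos: [0.4194, 0.1558, 0.2187]
eef_rot: [[-0.0, 1.0, 0.003], [1.0, 0.0, 0.001], [0.001, 0.003, -1.0]]
force: [-1.4, -0.1, 8.4]
gripper_width: 0.476
finger_force: 59.6
```

Converted, -0.115 m is -0.3833, -0.09 m is -0.3.

```bash
echo '{"tx":[0,0,0,0,0],"ty":[0,0,0,0,0],"tz":[-0.0333,-0.1,-0.2,-0.3,-0.3833],"rx":[0,0,0,0,0],"ry":[0,0,0,0,0],"rz":[0,0,0,0,0],"jaw":[0,0,0,0,0]}' | python3 jog.py
echo '{"tx":[-0.0333,-0.1,-0.2,-0.2833,-0.35],"ty":[-0.0167,-0.05,-0.1,-0.1467,-0.18],"tz":[0,0,0,0,0],"rx":[0,0,0,0,0],"ry":[0,0,0,0,0],"rz":[0,0,0,0,0],"jaw":[0,0,0,0,0]}' | python3 jog.py
echo '{"tx":[-0.1,-0.2,-0.3,-0.3833,-0.4333],"ty":[-0.0167,-0.0333,-0.05,-0.06,-0.0667],"tz":[0,0,0,0,0],"rx":[0,0,0,0,0],"ry":[0,0,0,0,0],"rz":[0,0,0,0,0],"jaw":[0,0,0,0,0]}' | python3 jog.py
echo '{"tx":[0,0,0],"ty":[0,0,0],"tz":[0,0,0],"rx":[0,0,0],"ry":[0,0,0],"rz":[0,0,0],"jaw":[0,0,0]}' | python3 jog.py
```

```text
time_s: 28.8
ee_pos: [0.4182, 0.1555, 0.3337]
eef_rot: [[-0.0, 1.0, 0.0], [1.0, 0.0, 0.0], [0.0, 0.0, -1.0]]
force: [0.4, -0.5, -3.6]
gripper_width: 0.474
finger_force: 60.8
time_s: 29.3
ee_pos: [0.3621, 0.049, 0.3302]
eef_rot: [[0.001, 1.0, -0.003], [1.0, -0.001, -0.001], [-0.001, -0.003, -1.0]]
force: [1.2, 0.7, -2.7]
gripper_width: 0.47
finger_force: 60.8
time_s: 29.8
ee_pos: [0.3427, -0.081, 0.3303]
eef_rot: [[0.002, 1.0, -0.003], [1.0, -0.002, 0.0], [0.0, -0.003, -1.0]]
force: [-0.2, -0.0, -3.1]
gripper_width: 0.469
finger_force: 60.8
time_s: 30.1
ee_pos: [0.3439, -0.0788, 0.3312]
eef_rot: [[-0.001, 1.0, -0.001], [1.0, 0.001, 0.001], [0.001, -0.001, -1.0]]
force: [-0.8, 1.0, -3.8]
gripper_width: 0.476
finger_force: 60.8
```

Converted, -0.165 m is -0.55, -0.135 m is -0.45.

```bash
echo '{"tx":[-0.1,-0.2167,-0.3333,-0.45,-0.55],"ty":[-0.02,-0.0433,-0.0433,-0.0433,-0.0433],"tz":[0,0,0,0,0],"rx":[0,0,0,0,0],"ry":[0,0,0,0,0],"rz":[0,0,0,0,0],"jaw":[0,0,0,0,0]}' | python3 jog.py
echo '{"tx":[0,0,-0.0133,-0.0267,-0.0417],"ty":[0,0,0.0833,0.1667,0.245],"tz":[0,0,0,0,0],"rx":[0,0,0,0,0],"ry":[0,0,0,0,0],"rz":[0,0,0,0,0],"jaw":[0,0,0,0,0]}' | python3 jog.py
echo '{"tx":[0,0,0,0,0],"ty":[0,0,0,0,0],"tz":[0,0,0,0,0],"rx":[0,0,0,0,0],"ry":[0,0,0,0,0],"rz":[0,0,0,0,0],"jaw":[0,0,0,0,0]}' | python3 jog.py
python3 - <<'E'
from h import *
s=ctrl.state();im=vision.capture("wrist");b=vision.capture("side");print(s["ee_pos"],s["force"])
cv2.imwrite("pics/m12.png",np.hstack([cv2.resize(im[:,:,::-1],(400,300)),cv2.resize(b[150:390,230:550,::-1],(400,300))]))
E
```

```text
time_s: 30.6
ee_pos: [0.3317, -0.2453, 0.3317]
eef_rot: [[-0.001, 1.0, 0.0], [1.0, 0.001, 0.0], [0.0, 0.0, -1.0]]
force: [0.9, -0.3, -3.1]
gripper_width: 0.474
finger_force: 60.7
time_s: 31.1
ee_pos: [0.406, -0.2552, 0.3318]
eef_rot: [[-0.002, 1.0, -0.0], [1.0, 0.002, 0.001], [0.001, -0.0, -1.0]]
force: [0.7, 0.2, -4.0]
gripper_width: 0.47
finger_force: 60.9
time_s: 31.6
ee_pos: [0.4045, -0.2567, 0.332]
eef_rot: [[0.0, 1.0, 0.0], [1.0, -0.0, 0.0], [0.0, 0.0, -1.0]]
force: [-0.0, -0.1, -3.1]
gripper_width: 0.472
finger_force: 61.2
[ 0.40448279 -0.25669747  0.33203533] [-0.00593111 -0.10843751 -3.11835855]
```

View pics/m12.png

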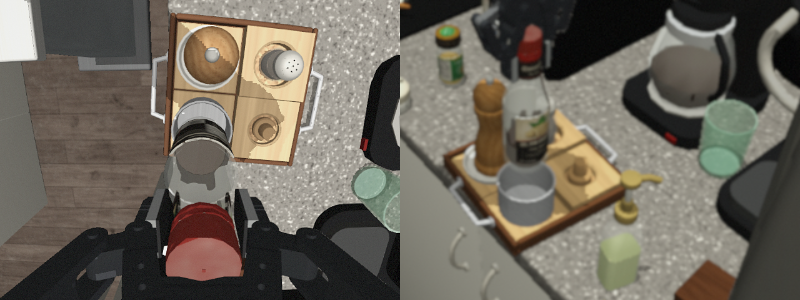

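Converted, 0.045 m is 0.15, 0.035 m is 0.1167.

```bash
echo '{"tx":[0,0,0,0,0],"ty":[0,0,0,0,0],"tz":[0.0333,0.0833,0.1167,0.1167,0.15],"rx":[0,0,0,0,0],"ry":[0,0,0,0,0],"rz":[0,0,0,0,0],"jaw":[0,0,0,0,0]}' | python3 jog.py
echo '{"tx":[0,0,0,0,0],"ty":[0,0,0,0,0],"tz":[0.04,0.08,0.1133,0.1367,0.1433],"rx":[0,0,0,0,0],"ry":[0,0,0,0,0],"rz":[0,0,0,0,0],"jaw":[0,0,0,0,0]}' | python3 jog.py
echo '{"tx":[0,0,0,0,0],"ty":[0,0,0,0,0],"tz":[0,0,0.0033,0.0033,0.0033],"rx":[0,0,0,0,0],"ry":[0,0,0,0,0],"rz":[0,0,0,0,0],"jaw":[0,0,0,0,0]}' | python3 jog.py
```

```text
time_s: 32.2
ee_pos: [0.4055, -0.2574, 0.2875]
eef_rot: [[0.0, 1.0, 0.002], [1.0, -0.0, -0.001], [-0.001, 0.002, -1.0]]
force: [1.3, 0.3, -3.7]
gripper_width: 0.472
finger_force: 61.2
time_s: 32.7
ee_pos: [0.4047, -0.2568, 0.243]
eef_rot: [[0.0, 1.0, -0.001], [1.0, -0.0, 0.001], [0.001, -0.001, -1.0]]
force: [0.0, 0.2, -3.3]
gripper_width: 0.466
finger_force: 61.2
time_s: 33.2
ee_pos: [0.4051, -0.2571, 0.2431]
eef_rot: [[-0.0, 1.0, 0.0], [1.0, 0.0, -0.0], [-0.0, 0.0, -1.0]]
force: [1.0, -0.5, -4.6]
gripper_width: 0.471
finger_force: 61.2
```

Converted, 0.003 m is 0.01, 0.002 m is 0.0067.

```bash
echo '{"tx":[0,0,0,0,0],"ty":[0,0,0,0,0],"tz":[0.0033,0.0067,0.01,0.01,0.01],"rx":[0,0,0,0,0],"ry":[0,0,0,0,0],"rz":[0,0,0,0,0],"jaw":[0,0,0,0,0]}' | python3 jog.py
echo '{"tx":[0,0,0,0],"ty":[0,0,0,0],"tz":[0.0017,0.0033,0.0033,0.0033],"rx":[0,0,0,0],"ry":[0,0,0,0],"rz":[0,0,0,0],"jaw":[0,0,0,0]}' | python3 jog.py
```

```text
time_s: 33.7
ee_pos: [0.405, -0.257, 0.24]
eef_rot: [[0.0, 1.0, 0.0], [1.0, -0.0, -0.0], [-0.0, 0.0, -1.0]]
force: [-0.9, -0.0, -1.8]
gripper_width: 0.474
finger_force: 61.4
time_s: 34.1
ee_pos: [0.4051, -0.2574, 0.2399]
eef_rot: [[0.0, 1.0, 0.001], [1.0, -0.0, -0.001], [-0.001, 0.001, -1.0]]
force: [-2.6, -0.1, 5.7]
gripper_width: 0.473
finger_force: 62.6
```

Seated at the expected height. Release, rise, and check.

Converted, -0.001 m is -0.0033.

```bash
echo '{"tx":[0,0,0,0,0],"ty":[0,0,0,0,0],"tz":[-0.0033,-0.0033,-0.0033,-0.0033,-0.0033],"rx":[0,0,0,0,0],"ry":[0,0,0,0,0],"rz":[0,0,0,0,0],"jaw":[0.55,0.65,0.75,0.8,0.8]}' | python3 jog.py
echo '{"tx":[0,0,0,0,0],"ty":[0,0,0,0,0],"tz":[-0.0667,-0.1667,-0.3,-0.4,-0.4333],"rx":[0,0,0,0,0],"ry":[0,0,0,0,0],"rz":[0,0,0,0,0],"jaw":[0.8,0.8,0.8,0.8,0.8]}' | python3 jog.py
echo '{"tx":[-0.1,-0.2,-0.2667,-0.2667,-0.2667],"ty":[0,0,0,0,0],"tz":[0,0,0,0,0],"rx":[0,0,0,0,0],"ry":[0,0,0,0,0],"rz":[0,0,0,0,0],"jaw":[0.8,0.8,0.8,0.8,0.8]}' | python3 jog.py
python3 - <<'E'
from h import *
a=vision.capture("side")[:,:,::-1];s=ctrl.state();w=vision.capture("wrist")[:,:,::-1];cv2.imwrite("pics/side13.png",a)
W=cam("wrist",s);S=cam("side")
# expected top points, seated
def blob(im,lo,hi,box):
    x,y,ww,hh=box;h=cv2.cvtColor(np.ascontiguousarray(im[y:y+hh,x:x+ww]),cv2.COLOR_BGR2HSV);m=cv2.inRange(h,lo,hi)
    if lo[0]==0:m|=cv2.inRange(h,(172,lo[1],lo[2]),(180,255,255))
    n,l,st,c=cv2.connectedComponentsWithStats(m);i=1+st[1:,4].argmax();return c[i]+[x,y],st[i]+[x,y,0,0,0]
p=proj(W,[.405,-.257,.225]);print("sauce expect",p,proj(S,[.405,-.257,.225]))
c,st=blob(w,(0,70,100),(8,255,255),(int(max(p[0]-60,0)),int(max(p[1]-60,0)),120,120));print(c,st)
c,st=blob(a,(0,90,60),(8,255,255),(300,150,100,150));print("side",c,st)
for k,q in dict(mill=[.414,-.165,.192],salt=[.506,-.174,.108],cork=[.499,-.264,.055],herb=[.49,.063,.105],pump=[.43,-.418,.194]).items(): print(k,proj(S,q).round())
b0=cv2.imread("pics/side0.png")
for n,(x,y,ww,hh) in dict(herb=(258,168,24,46),pump=(385,285,60,100)).items(): print(n,"diff",np.abs(a[y:y+hh,x:x+ww].astype(int)-b0[y:y+hh,x:x+ww]).mean().round(1))
E
```

```text
time_s: 34.6
ee_pos: [0.405, -0.257, 0.2398]
eef_rot: [[-0.0, 1.0, 0.0], [1.0, 0.0, 0.0], [0.0, 0.0, -1.0]]
force: [-0.3, 0.1, -0.4]
gripper_width: 0.802
finger_force: 0.0
time_s: 35.1
ee_pos: [0.4059, -0.2577, 0.3732]
eef_rot: [[-0.0, 1.0, 0.004], [1.0, 0.0, -0.003], [-0.003, 0.004, -1.0]]
force: [-0.5, -0.2, -0.4]
gripper_width: 0.8
finger_force: 0.0
time_s: 35.6
ee_pos: [0.4047, -0.3367, 0.3688]
eef_rot: [[0.001, 1.0, -0.001], [1.0, -0.001, 0.002], [0.002, -0.001, -1.0]]
force: [-0.5, 0.5, 0.1]
gripper_width: 0.802
finger_force: 0.0
sauce expect [323.19780867 110.55123501] [331.03097703 225.64037044]
[320.10778081 111.42960945] [ 289   79   64   67 3303]
side [330.46041667 233.97916667] [321 221  20  27 480]
mill [301. 210.]
salt [346. 229.]
cork [374. 278.]
herb [268. 175.]
pump [415. 293.]
herb diff 7.5
pump diff 6.5
```

```bash
echo '{"tx":[0,0,0,0,0],"ty":[0,0,0,0,0],"tz":[0,0,0,0,0],"rx":[0,0,0,0,0],"ry":[0,0,0,0,0],"rz":[0,0,0,0,0],"jaw":[0.8,0.8,0.8,0.8,0.8]}' | python3 jog.py && python3 -c "
from bench import ctrl, vision, hand_in
print(hand_in())"
```

```text
time_s: 36.2
ee_pos: [0.405, -0.3369, 0.37]
eef_rot: [[-0.0, 1.0, 0.0], [1.0, 0.0, -0.0], [-0.0, 0.0, -1.0]]
force: [0.6, -0.4, 0.8]
gripper_width: 0.805
finger_force: 0.0
the job is handed in; nothing more can be done
None
```

I set the stopper, salt shaker, pepper mill and sauce bottle in their caddy places in the order asked, each lowered to contact at its floor height, with the herb jar and soap pump left standing, and handed the job in at about 36 s; no verdict came back.

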